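# Load the bottle vases onto their firing discs

### The arm

A 6-joint arm with a two-finger parallel gripper is mounted at the origin on the work surface. World frame = base frame: x ahead of the robot, y to its left, z up, the work surface at z = 0. Lengths are in m, angles in rad, forces in N, time in s.
With the tool pointing down it reaches from about 0.35 to 0.975 m from the base axis. Payload 4.9 kg.
Tool frame: the origin (TCP) lies midway between the tips of the shut fingers; the grasp point (between the pads) lies 19 mm behind it; z points along the fingers, x is the direction in which the jaws open and shut, and the axes are right-handed (so a half turn about z gives the same grasp; the last joint's range is limited). The gripper opens to 85 mm and grips with 20 to 120 N. Pads are 22 mm wide; open, the fingers measure 114 mm over their backs; the gripper's body (76 mm by 85 mm) begins 54 mm behind the grasp point. The pads swing forward as they close: fully open they stand 13 mm farther back than shut.
Start: joints at [-1.285, 0.053, 1.613, -0, 1.476, -0.119], TCP at [0.246, -0.574, 0.231] pointing down, gripper open.
Joint ranges: [-3.01, 3.01], [-1.01, 2.22], [0.06, 2.58], [-1.02, 4.17], [0.09, 2.62], [-3.14, 3.14]. Speed limits (rad/s): [2.57, 2.57, 3.14, 3.14, 3.14, 3.14].

### API

Orientations are given as a rotation vector (axis times angle).
In Python, from station import ctrl, imaging gives the robot as it stands. The module is installed in compiled form; this text tells all that it offers.
- The arm moves only by the shell command python3 -m jog 'ROWS' [FORCE]. ROWS is a JSON object of lists of equal length, an entry for each row: "linear": the shift along the tool's x, y, z in mm, a list of three; "twist": the turn, a rotation vector about the tool's x, y, z in rad, a list of three; "fingers": the opening, from 0 (shut) to 1 (fully open). In form: {"linear": [[dx, dy, dz], ...], "twist": [[rx, ry, rz], ...], "fingers": [fingers, ...]}. A call has 1 to 12 rows; each row is the pose to reach, as a shift and turn from the pose measured when the call began, along the tool's axes at that moment; what a row does not reach only later rows make up. A row lasts 1/10 s, in which the tool goes at most 50 mm and 8.59 degrees, less where a joint would pass 70% of its speed; a pose out of reach is approached as far as the arm can. A call with a gripper value outside its range is refused whole. The fingers move at their own pace and stop on an object; FORCE is the grip in N (left out, the last holds). Time passes only in rows, so rows that repeat a pose let the fingers close. It gives the time, the measured TCP pose, the force and the opening at its end, in the units of the state.
- ctrl.get_obs(): the state, without advancing time (a new reading comes with each control period).
- imaging.get_image(name): name is "side" or "top" or "wrist"; returns the picture (480x640x3 uint8, red, green, blue); there is no depth.
- imaging.get_calibration(name): a dict with "fovy" (degrees; the focal length in pixels is half the picture's height over the tangent of half this angle, whatever the lens; pixels are square), "cx", "cy" (the principal point, pixels), "eye" and "attitude" of the camera in the world; the wrist camera has in their place "tool_from_camera" (4x4, takes a point from camera to tool coordinates, whose origin is the TCP and whose axes are the tool frame's). Camera axes: x right, y up, looking along -z (the intrinsics and any distortion apply to the point x, -y, -z); pixel columns grow to the right and rows downward; lengths in m; the calibration is good to about 2 mm. A picture is of the moment at which its call begins: read the wrist's pose just before it. get_calibration takes no time and is no camera call.
- ctrl.finish_job(): hands the job in, once; it reports no verdict.
The state is a dict: "t": time; "q": joint angles; "dq": joint speeds; "effort": joint torques, N m; "tool_pos": TCP position; "tool_rot": TCP orientation; "contact_force": force on the tool from outside, world axes, zero at the start; "wrist_torque": the same for the moment, N m; "opening": finger opening in m.
Only numpy, scipy, OpenCV 4.12 (cv2) and the standard library are available. Lean on these libraries where they do the work, as an engineer would, in place of code of your own. Each camera call takes 0.05 s, during which the arm holds its last target. There are 200 camera calls.

### The job

Pick out the three narrow-necked bottle vases from the pots on the wooden ware board and stand each upright in the middle of its own firing disc on the kiln shelf: tallest vase on the widest disc, middle vase on the middle disc, smallest vase on the smallest disc. Load the tallest first, then the middle one, then the smallest, letting go of each before taking the next, and set each down gently rather than dropping it. Leave the other four pots (tumbler, mug, bowl, lidded jar) standing where they are.

Things in the scene. Friction and masses are not known exactly. Their poses are not given: they have to be found in the camera images.
- vase_tall: Terracotta bottle vase, 135 mm tall: round foot 58 mm across, widest 68 mm across at 50 mm height, a thin pale band there, straight narrow neck 32 mm in diameter over the top 34 mm, dark mouth. About 380 g (-30 to +40 %). Grip the neck. Its origin is the centre of its underside, z up; it starts upright on the fixed plywood ware board (400 x 380 mm, top 12 mm above the table).
- vase_mid: Terracotta bottle vase, 110 mm tall: round foot 48 mm across, widest 58 mm across at 37 mm height, a thin pale band there, straight narrow neck 28 mm in diameter over the top 34 mm, dark mouth. About 250 g (-30 to +40 %). Grip the neck. Its origin is the centre of its underside, z up; it starts upright on the fixed plywood ware board (400 x 380 mm, top 12 mm above the table).
- vase_small: Terracotta bottle vase, 85 mm tall: round foot 40 mm across, widest 48 mm across at 24 mm height, a thin pale band there, straight narrow neck 24 mm in diameter over the top 34 mm, dark mouth. About 150 g (-30 to +40 %). Grip the neck. Its origin is the centre of its underside, z up; it starts upright on the fixed plywood ware board (400 x 380 mm, top 12 mm above the table).
- disc_large: The widest of three flat round terracotta firing discs: 110 mm across, 10 mm thick. Fixed on the pale grey kiln shelf (a fixed slab 300 x 320 x 20 mm on the table). Its origin is the centre of its underside, 20 mm above the table; its flat top is 10 mm above its origin. z up, yaw does not matter. The discs differ only in size, and their places are shuffled.
- disc_mid: The middle-sized of three flat round terracotta firing discs: 92 mm across, 10 mm thick. Fixed on the pale grey kiln shelf (a fixed slab 300 x 320 x 20 mm on the table). Its origin is the centre of its underside, 20 mm above the table; its flat top is 10 mm above its origin. z up, yaw does not matter. The discs differ only in size, and their places are shuffled.
- disc_small: The smallest of three flat round terracotta firing discs: 75 mm across, 10 mm thick. Fixed on the pale grey kiln shelf (a fixed slab 300 x 320 x 20 mm on the table). Its origin is the centre of its underside, 20 mm above the table; its flat top is 10 mm above its origin. z up, yaw does not matter. The discs differ only in size, and their places are shuffled.
- tumbler: Loose terracotta cup without handle, wide open mouth 68 mm across, 80 mm tall; not to be moved. Its origin is the centre of its underside, z up; it starts upright on the fixed plywood ware board (400 x 380 mm, top 12 mm above the table).
- mug: Loose terracotta mug with a handle to its own +y, mouth 64 mm across, 68 mm tall, handle end up to 60 mm from the axis; not to be moved. Its origin is the centre of its underside, z up; it starts upright on the fixed plywood ware board (400 x 380 mm, top 12 mm above the table).
- bowl: Loose terracotta bowl, 88 mm across, 45 mm tall; not to be moved. Its origin is the centre of its underside, z up; it starts upright on the fixed plywood ware board (400 x 380 mm, top 12 mm above the table).
- jar: Loose squat terracotta lidded jar (lid fast to it) with a ball knob, 82 mm across, 78 mm tall over the knob; not to be moved. Its origin is the centre of its underside, z up; it starts upright on the fixed plywood ware board (400 x 380 mm, top 12 mm above the table).

How it is judged:
On the way, in this order (a step that is already met when the one before it is completed fails the run):
1. the tallest vase stands in the middle of the widest disc, upright and released (horizontal distance between vase_tall and disc_large below 0.012 m and z of vase_tall in the frame of disc_large between 0.006 and 0.014 m and angle between vase_tall's own z axis and vertical below 0.1 rad and linear speed of vase_tall below 0.03 m/s and angular speed of vase_tall below 0.3 rad/s and contact force between the fingers and vase_tall below 0.05 N), for 0.2 s.
2. the middle-sized vase stands in the middle of the middle-sized disc, upright and released (horizontal distance between vase_mid and disc_mid below 0.012 m and z of vase_mid in the frame of disc_mid between 0.006 and 0.014 m and angle between vase_mid's own z axis and vertical below 0.1 rad and linear speed of vase_mid below 0.03 m/s and angular speed of vase_mid below 0.3 rad/s and contact force between the fingers and vase_mid below 0.05 N), for 0.2 s.
3. the smallest vase stands in the middle of the smallest disc, upright and released (horizontal distance between vase_small and disc_small below 0.012 m and z of vase_small in the frame of disc_small between 0.006 and 0.014 m and angle between vase_small's own z axis and vertical below 0.1 rad and linear speed of vase_small below 0.03 m/s and angular speed of vase_small below 0.3 rad/s and contact force between the fingers and vase_small below 0.05 N), for 0.2 s.
At the end, for the whole second after the job is handed in: Each of the three vases stands upright (within 0.1 rad) and at rest on its own disc, its axis within 12 mm of the disc's centre, released: tallest on widest, middle on middle, smallest on smallest (all of step 1 and all of step 2 and all of step 3); the robot touches nothing.
It fails at once if the tumbler, mug, bowl or jar is pushed more than 20 mm or tipped over (distance of any of tumbler, mug, bowl, jar from where it was at the start of the episode above 0.02 m or angle between any of tumbler, mug, bowl, jar's own z axis and vertical above 0.35 rad).
It fails at once if the tallest vase is dropped from more than about 10 mm or falls over (moves free of the fingers faster than 0.45 m/s) (contact force between the fingers and vase_tall below 0.01 N and linear speed of vase_tall above 0.45 m/s).
It fails at once if the middle-sized vase is dropped from more than about 10 mm or falls over (moves free of the fingers faster than 0.45 m/s) (contact force between the fingers and vase_mid below 0.01 N and linear speed of vase_mid above 0.45 m/s).
It fails at once if the smallest vase is dropped from more than about 10 mm or falls over (moves free of the fingers faster than 0.45 m/s) (contact force between the fingers and vase_small below 0.01 N and linear speed of vase_small above 0.45 m/s).
It also fails if it takes over 99 s, if anything falls off the work surface, if the arm or the gripper's body presses on something with over 40 N, if the wrist force passes 120 N, or if a joint passes its speed limit or range.

## Working session

There is one attempt and no reset: what is moved stays moved. The work goes in short steps, Python scripts to look and compute and a shell command to move; the robot and the scene stay as the last step left them, time stands still between calls to the robot, and variables do not carry over. Pictures are saved under pics/ and viewed, on a budget of 14 in all, crops included, one or two more only if the job needs it, and the job is handed in when it is done.

```bash
mkdir -p pics; python3 - <<'E'
from station import ctrl, imaging
import cv2
print(ctrl.get_obs())
for n in ("side","top","wrist"):
    print(n,imaging.get_calibration(n))
for n in ("side","top"):
    cv2.imwrite(f"pics/{n}0.png",imaging.get_image(n)[:,:,::-1])
E
```

```text
{'t': 0.0, 'q': array([-1.28500931e+00,  5.33571364e-02,  1.61431316e+00,  1.54543833e-05,
        1.47601104e+00, -1.19011915e-01]), 'dq': array([ 0.00028399, -0.00060094, -0.00094387, -0.00047521, -0.00108599,
       -0.00020752]), 'effort': array([ 9.18572441e-04, -3.93681765e+01, -3.70175278e+01,  1.36813441e-07,
        7.16357521e-03,  3.40142698e-06]), 'tool_pos': array([ 0.24596377, -0.57387709,  0.23005141]), 'tool_rot': array([-2.62151246e+00,  1.72879266e+00,  2.48842762e-03]), 'contact_force': array([0.80048112, 0.18911876, 0.35286671]), 'wrist_torque': array([-0.02232736, -0.02740737,  0.01181765]), 'opening': 0.08537143641708601}
side {'fovy': 56.7458505172818, 'cx': 317.46365996402943, 'cy': 241.74773383257852, 'eye': array([ 0.43239041, -0.69190511,  0.64605952]), 'attitude': array([ 0.88710987, -0.06958882, -0.12921638])}
top {'fovy': 43.529469367038466, 'cx': 323.2389086764, 'cy': 238.89732826427644, 'eye': array([ 0.35137631, -0.0037597 ,  1.08919921]), 'attitude': array([ 0.14075503, -0.13342068, -1.58082015])}
wrist {'fovy': 71.93785547253435, 'cx': 319.30273514859607, 'cy': 237.38794973957164, 'tool_from_camera': array([[ 9.99999773e-01, -6.67134839e-04,  9.04141666e-05,
         1.16007822e-03],
       [-6.12388032e-04, -9.57173807e-01, -2.89513260e-01,
        -7.34075516e-02],
       [ 2.79686454e-04,  2.89513139e-01, -9.57173999e-01,
        -1.42129562e-01],
       [ 0.00000000e+00,  0.00000000e+00,  0.00000000e+00,
         1.00000000e+00]])}
```

View pics/top0.png

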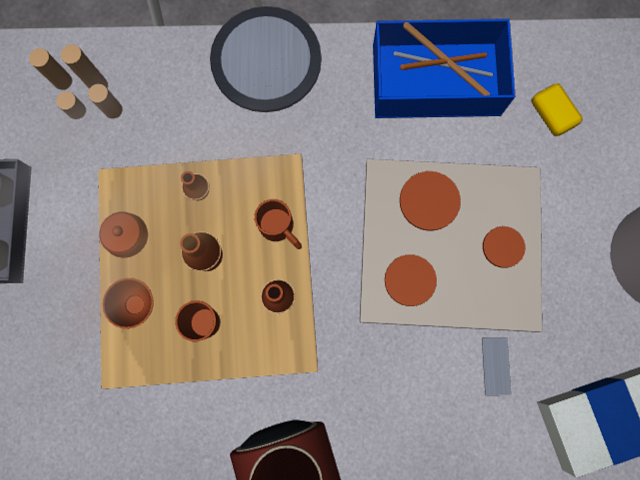

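View pics/side0.png

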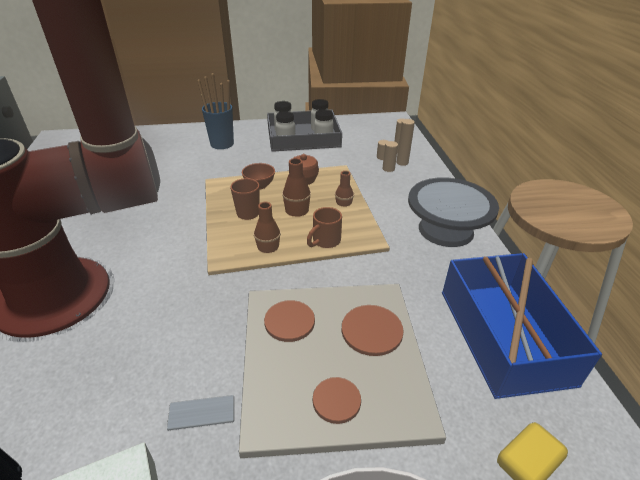

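The top view shows the mouths of the tall vase at about (190,242), the mid vase at (274,293) and the small vase at (187,178). The discs are large at (430,201), mid at (411,280) and small at (504,247). The side view agrees with this.

```bash
cat > h.py <<'E'
import numpy as np, cv2
from scipy.spatial.transform import Rotation as R
from station import ctrl, imaging
def pose():
    o=ctrl.get_obs(); return np.array(o["tool_pos"]),R.from_rotvec(o["tool_rot"])
def cam(n,p=None):
    c=imaging.get_calibration(n)
    if n=="wrist":
        T=np.array(c["tool_from_camera"]); p=p or pose()
        return c,p[0]+p[1].apply(T[:3,3]),p[1].as_matrix()@T[:3,:3]
    return c,np.array(c["eye"]),R.from_rotvec(c["attitude"]).as_matrix()
def f(c): return 240/np.tan(np.radians(c["fovy"])/2)
def hit(n,u,v,z,p=None):
    c,e,M=cam(n,p); d=M@np.array([(u-c["cx"])/f(c),-(v-c["cy"])/f(c),-1])
    return e+d*(z-e[2])/d[2]
def proj(n,X,p=None):
    c,e,M=cam(n,p); x=M.T@(np.array(X)-e)
    return c["cx"]-f(c)*x[0]/x[2],c["cy"]+f(c)*x[1]/x[2]
def go(X,jaw):
    "shift (mm) and twist in tool axes to TCP X, tool down, tool x at world angle jaw (mod pi)"
    p,r=pose(); best=None
    for k in (0,np.pi):
        a=jaw+k; x=np.array([np.cos(a),np.sin(a),0]); z=np.array([0,0,-1.])
        t=(r.inv()*R.from_matrix(np.c_[x,np.cross(z,x),z])).as_rotvec()
        if best is None or np.linalg.norm(t)<np.linalg.norm(best): best=t
    return np.round(r.inv().apply(np.array(X)-p)*1000,1),np.round(best,3)
def st():
    o=ctrl.get_obs(); print("t",round(o["t"],2),"tcp",np.round(o["tool_pos"],4),"F",np.round(o["contact_force"],1),"open",round(o["opening"],4),"q",np.round(o["q"],2))
def jaw():
    x=pose()[1].as_matrix()[:,0]; return np.arctan2(x[1],x[0])
E
python3 - <<'E'
from h import *
for n,u,v,z in [("tall",190,242,.147),("mid",274,293,.122),("small",187,178,.097),("jar",118,231,.09),("tumb",196,320,.092),("mug",273,219,.08)]:
    print(n,hit("top",u,v,z).round(3))
for n,u,v,z in [("tall",296,162,.147),("mid",265,207,.122),("small",345,173,.097)]:
    print(n,"side",hit("side",u,v,z).round(3))
for cn in ("top","side"):
    im=cv2.imread(f"pics/{cn}0.png"); h=cv2.cvtColor(im,cv2.COLOR_BGR2HSV)
    m=cv2.inRange(h,(0,100,90),(14,255,255))
    for c in cv2.findContours(m,cv2.RETR_EXTERNAL,cv2.CHAIN_APPROX_NONE)[0]:
        if cv2.contourArea(c)<900: continue
        P=np.array([hit(cn,*q[0],.03)[:2] for q in c],np.float32)
        (a,b),_=cv2.fitEllipse(P)[:2]
        print(cn,c.mean((0,1)).round(),"centre",np.round((a,b),4),"diam",np.round(_,4))
print("jaw",jaw())
E
```

```text
tall [0.515 0.212 0.147]
mid [0.434 0.08  0.122]
small [0.635 0.231 0.097]
jar [0.546 0.347 0.09 ]
tumb [0.394 0.211 0.092]
mug [0.565 0.085 0.08 ]
tall side [0.515 0.21  0.147]
mid side [0.436 0.074 0.122]
small side [0.635 0.231 0.097]
top [195. 321.] centre [0.3962 0.2262] diam [0.07   0.0706]
top [127. 303.] centre [0.4292 0.3462] diam [0.088  0.0886]
top [410. 280.] centre [ 0.4623 -0.1526] diam [0.089  0.0903]
top [504. 247.] centre [ 0.5195 -0.3217] diam [0.0724 0.0729]
top [123. 234.] centre [0.5516 0.3603] diam [0.077  0.0879]
top [278. 223.] centre [0.5732 0.0852] diam [0.0609 0.1002]
top [429. 200.] centre [ 0.6063 -0.1934] diam [0.1074 0.1085]
side [336. 399.] centre [ 0.5189 -0.3221] diam [0.072  0.0723]
side [372. 329.] centre [ 0.6054 -0.1944] diam [0.1065 0.107 ]
side [289. 320.] centre [ 0.4618 -0.1535] diam [0.0882 0.0888]
side [ 54. 304.] centre [ 0.016  -0.0215] diam [0.1799 0.1907]
jaw -1.166006681644237
```

Both views agree on the discs. Next I go above the tall vase.

```bash
python3 -c "
from h import *
print(go([.515,.212,.25],.39),go([.515,.212,.25],.39-1.55))"
```

```text
(array([-616.5, -556.8,  -18.5]), array([-2.000e-03,  1.000e-03, -1.556e+00])) (array([-616.5, -556.8,  -18.5]), array([-0.   ,  0.002, -0.006]))
```

```bash
python3 -m jog '{"linear":[[-615,-555,-18],[-615,-555,-18],[-615,-555,-18],[-615,-555,-18],[-615,-555,-18],[-615,-555,-18],[-615,-555,-18],[-615,-555,-18],[-615,-555,-18],[-615,-555,-18],[-615,-555,-18],[-615,-555,-18]],"twist":[[0,0,-1.556],[0,0,-1.556],[0,0,-1.556],[0,0,-1.556],[0,0,-1.556],[0,0,-1.556],[0,0,-1.556],[0,0,-1.556],[0,0,-1.556],[0,0,-1.556],[0,0,-1.556],[0,0,-1.556]],"fingers":[1,1,1,1,1,1,1,1,1,1,1,1]}' 40; python3 -c "
from h import *
st();print(go([.515,.212,.25],.39))"
```

```text
t: 1.3
tool_pos: [0.4399, -0.0047, 0.2443]
tool_rot: [-3.08, -0.61, -0.0]
contact_force: [1.2, -1.2, -0.4]
opening: 0.0854
t 1.3 tcp [ 0.4399 -0.0047  0.2443] F [ 1.2 -1.2 -0.4] open 0.0854 q [-0.18 -0.42  2.01  0.    1.56 -0.57]
(array([ 152. , -171.7,   -5.4]), array([-0.002, -0.001,  0.001]))
```

```bash
python3 -m jog '{"linear":[[152,-172,-5],[152,-172,-5],[152,-172,-5],[152,-172,-5],[152,-172,-5],[152,-172,-5],[152,-172,-5],[152,-172,-5]],"twist":[[0,0,0],[0,0,0],[0,0,0],[0,0,0],[0,0,0],[0,0,0],[0,0,0],[0,0,0]],"fingers":[1,1,1,1,1,1,1,1]}'; python3 - <<'E'
from h import *
st(); p=pose(); im=imaging.get_image("wrist")
cv2.imwrite("pics/w1.png",im[:,:,::-1]); print(proj("wrist",[.515,.212,.147],p),proj("wrist",[.515,.212,.012],p))
E
```

```text
t: 2.1
tool_pos: [0.5146, 0.2115, 0.2492]
tool_rot: [-3.081, -0.609, 0.001]
contact_force: [0.4, -0.1, -0.6]
opening: 0.0854
t 2.1 tcp [0.5146 0.2115 0.2492] F [ 0.4 -0.1 -0.6] open 0.0854 q [ 0.26 -0.12  1.75  0.    1.51 -0.13]
(np.float64(320.5359270858911), np.float64(235.67349132320686)) (np.float64(320.1385817728981), np.float64(202.7494821096607))
```

View pics/w1.png

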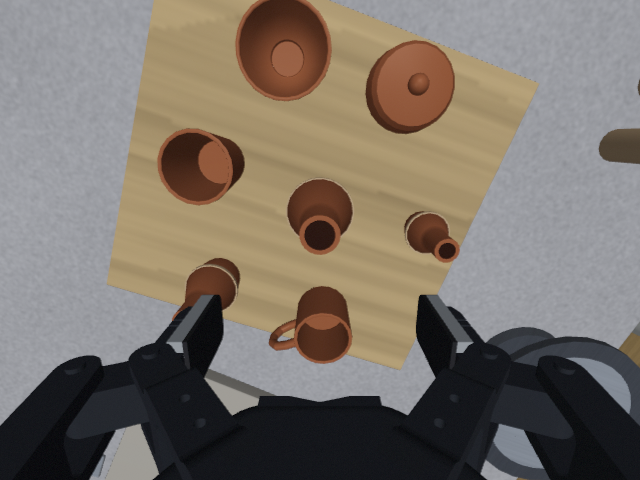

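The tall vase's mouth is at (320,235). I predicted (320.5,235.7), so it is aligned. I'll descend and grip.

```bash
python3 -m jog '{"linear":[[0,0,40],[0,0,80],[0,0,110],[0,0,125],[0,0,134],[0,0,134],[0,0,134],[0,0,134],[0,0,134],[0,0,134],[0,0,134],[0,0,134]],"twist":[[0,0,0],[0,0,0],[0,0,0],[0,0,0],[0,0,0],[0,0,0],[0,0,0],[0,0,0],[0,0,0],[0,0,0],[0,0,0],[0,0,0]],"fingers":[1,1,1,1,1,1,0,0,0,0,0,0]}' 40; python3 -c "
from h import *
st()"
```

```text
t: 3.35
tool_pos: [0.5151, 0.2116, 0.1166]
tool_rot: [-3.081, -0.608, -0.002]
contact_force: [-1.1, -1.1, 4.4]
opening: 0.0309
t 3.35 tcp [0.5151 0.2116 0.1166] F [-1.1 -1.1  4.4] open 0.0309 q [ 0.26 -0.01  1.88  0.    1.28 -0.13]
```

```bash
python3 -m jog '{"linear":[[0,0,-8],[0,0,-20],[0,0,-45],[0,0,-75],[0,0,-105],[0,0,-120],[0,0,-120]],"twist":[[0,0,0],[0,0,0],[0,0,0],[0,0,0],[0,0,0],[0,0,0],[0,0,0]],"fingers":[0,0,0,0,0,0,0]}' 50; python3 -c "
from h import *
st(); print(go([.606,-.194,.236],.39)); print(go([.606,-.194,.236],-.31))"
```

```text
t: 4.05
tool_pos: [0.5164, 0.2118, 0.2397]
tool_rot: [-3.08, -0.608, -0.01]
contact_force: [0.6, -0.4, -3.4]
opening: 0.0307
t 4.05 tcp [0.5164 0.2118 0.2397] F [ 0.6 -0.4 -3.4] open 0.0307 q [ 0.26 -0.12  1.76  0.    1.49 -0.13]
(array([-71.3, 409.4,   3. ]), array([-0.   , -0.007, -0.   ]))
(array([-71.3, 409.4,   3. ]), array([-0.003, -0.006,  0.7  ]))
```

```bash
python3 -m jog '{"linear":[[-2,12,0],[-6,36,0],[-13,74,0],[-20,114,0],[-27,154,0],[-34,194,0],[-41,234,0],[-48,274,0],[-55,314,0],[-62,354,0],[-68,388,0],[-71,409,0]],"twist":[[0,0,0],[0,0,0],[0,0,0],[0,0,0],[0,0,0],[0,0,0],[0,0,0],[0,0,0],[0,0,0],[0,0,0],[0,0,0],[0,-0.006,0]],"fingers":[0,0,0,0,0,0,0,0,0,0,0,0]}'; python3 - <<'E'
from h import *
st(); print(go([.606,-.194,.236],.39)); p=pose();im=imaging.get_image("wrist")
cv2.imwrite("pics/w2.png",im[:,:,::-1]); print(proj("wrist",[.606,-.194,.03],p))
cv2.imwrite("pics/side2.png",imaging.get_image("side")[:,:,::-1])
E
```

```text
t: 5.25
tool_pos: [0.6048, -0.1965, 0.236]
tool_rot: [-3.081, -0.604, 0.006]
contact_force: [-0.3, 0.2, -4.0]
opening: 0.0304
t 5.25 tcp [ 0.6048 -0.1965  0.236 ] F [-0.3  0.2 -4. ] open 0.0304 q [-0.43  0.08  1.58 -0.    1.49 -0.82]
(array([ 2.1, -1.8,  0. ]), array([-0.003,  0.003, -0.003]))
(np.float64(322.09580254654344), np.float64(207.12801285618437))
```

View pics/w2.png

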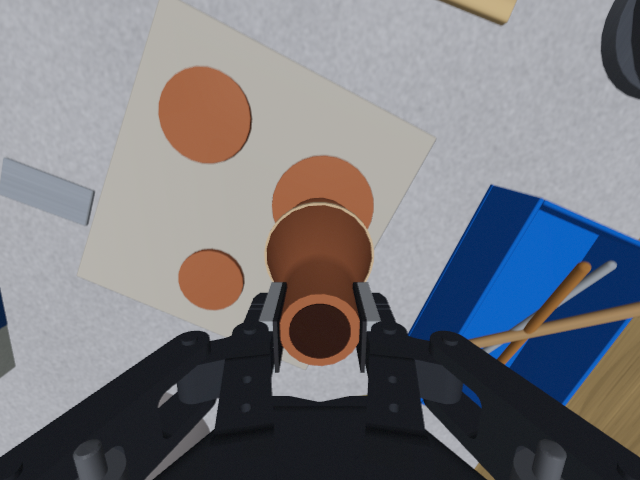

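View pics/side2.png

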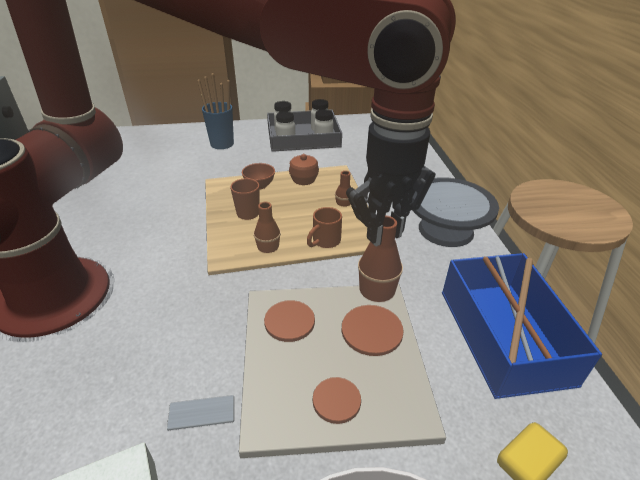

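The vase hangs upright. Its mouth is at (320,330) in the wrist view, and the large disc centre is about (323,207), as predicted. I'll lower it.

```bash
python3 -m jog '{"linear":[[2,-2,10],[2,-2,30],[2,-2,55],[2,-2,75],[2,-2,88],[2,-2,95],[2,-2,97],[2,-2,97]],"twist":[[0,0,0],[0,0,0],[0,0,0],[0,0,0],[0,0,0],[0,0,0],[0,0,0],[0,0,0]],"fingers":[0,0,0,0,0,0,0,0]}'; python3 -c "
from h import *
st(); print(go([.606,-.194,.1346],.39))"
```

```text
t: 6.15
tool_pos: [0.6066, -0.1933, 0.1401]
tool_rot: [-3.082, -0.604, 0.003]
contact_force: [0.2, -0.9, -3.0]
opening: 0.0305
t 6.15 tcp [ 0.6066 -0.1933  0.1401] F [ 0.2 -0.9 -3. ] open 0.0305 q [-0.43  0.15  1.66  0.    1.33 -0.81]
(array([-0.8,  0.4,  5.5]), array([-0.002,  0.002, -0.003]))
```

```bash
python3 -m jog '{"linear":[[0,0,2],[0,0,4],[0,0,5],[0,0,5]],"twist":[[0,0,0],[0,0,0],[0,0,0],[0,0,0]],"fingers":[0,0,0,0]}'; python3 -c "
from h import *
st()"
```

```text
t: 6.55
tool_pos: [0.6065, -0.1934, 0.1352]
tool_rot: [-3.082, -0.604, 0.003]
contact_force: [0.5, 0.3, -3.9]
opening: 0.0311
t 6.55 tcp [ 0.6065 -0.1934  0.1352] F [ 0.5  0.3 -3.9] open 0.0311 q [-0.43  0.16  1.67  0.    1.32 -0.81]
```

```bash
python3 -m jog '{"linear":[[0,0,1],[0,0,2],[0,0,2],[0,0,2]],"twist":[[0,0,0],[0,0,0],[0,0,0],[0,0,0]],"fingers":[0,0,0,0]}'; python3 -c "
from h import *
st()"
```

```text
t: 6.95
tool_pos: [0.6069, -0.1938, 0.1348]
tool_rot: [-3.083, -0.604, 0.002]
contact_force: [-3.3, 0.2, 5.7]
opening: 0.0307
t 6.95 tcp [ 0.6069 -0.1938  0.1348] F [-3.3  0.2  5.7] open 0.0307 q [-0.43  0.16  1.67 -0.    1.32 -0.81]
```

Contact is made. I'll open and retreat.

```bash
python3 -m jog '{"linear":[[0,0,0],[0,0,0],[0,0,0],[0,0,0],[0,0,0],[0,0,-15],[0,0,-50],[0,0,-95],[0,0,-130],[0,0,-130]],"twist":[[0,0,0],[0,0,0],[0,0,0],[0,0,0],[0,0,0],[0,0,0],[0,0,0],[0,0,0],[0,0,0],[0,0,0]],"fingers":[0.6,1,1,1,1,1,1,1,1,1]}'; python3 - <<'E'
from h import *
st(); p=pose();im=imaging.get_image("wrist")
cv2.imwrite("pics/w3.png",im[:,:,::-1])
cv2.imwrite("pics/side3.png",imaging.get_image("side")[180:430,180:480,::-1])
print([np.round(proj("wrist",[.606,-.194,z],p)) for z in (.165,.03)],np.round(proj("side",[.606,-.194,.165]))-[180,180])
print(go([.435,.078,.225],1.4),go([.435,.078,.225],.39), go([.435,.078,.225],-1.3))
E
```

```text
t: 7.95
tool_pos: [0.6101, -0.195, 0.2745]
tool_rot: [3.075, 0.602, 0.016]
contact_force: [-0.1, 0.4, 1.4]
opening: 0.0855
t 7.95 tcp [ 0.6101 -0.195   0.2745] F [-0.1  0.4  1.4] open 0.0855 q [-0.43  0.06  1.54 -0.    1.53 -0.81]
[array([314., 229.]), array([315., 197.])] [199.  92.]
(array([ -57.5, -317.3,   41.7]), array([ 0.003, -0.   , -1.013])) (array([ -57.5, -317.3,   41.7]), array([ 0.003, -0.002, -0.003])) (array([ -57.5, -317.3,   41.7]), array([ 0.003,  0.   , -1.455]))
```

View pics/w3.png

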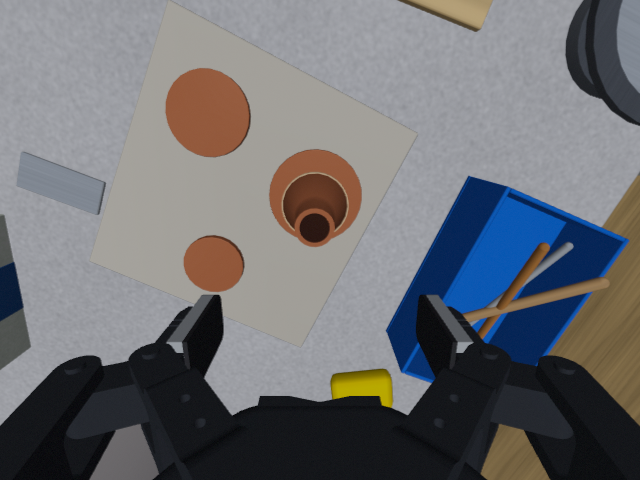

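The tall vase stands centred: its mouth is at (314,227) against (314,229) predicted. Next is the mid vase.

```bash
python3 -m jog '{"linear":[[-7,-40,0],[-16,-88,0],[-25,-136,0],[-34,-184,5],[-43,-232,15],[-50,-280,28],[-57,-317,42],[-57,-317,42],[-57,-317,42]],"twist":[[0,0,0],[0,0,0],[0,0,0],[0,0,0],[0,0,0],[0,0,0],[0,0,0],[0,0,0],[0,0,0]],"fingers":[1,1,1,1,1,1,1,1,1]}'; python3 - <<'E'
from h import *
st(); p=pose();im=imaging.get_image("wrist")
cv2.imwrite("pics/w4.png",im[:,:,::-1])
print(proj("wrist",[.435,.078,.122],p))
E
```

```text
t: 8.95
tool_pos: [0.4346, 0.0783, 0.2232]
tool_rot: [3.08, 0.606, -0.0]
contact_force: [0.1, 0.3, -0.6]
opening: 0.0857
t 8.95 tcp [0.4346 0.0783 0.2232] F [ 0.1  0.3 -0.6] open 0.0857 q [ 0.01 -0.41  2.03 -0.    1.52 -0.38]
(np.float64(320.1456537421626), np.float64(236.58268487624002))
```

View pics/w4.png

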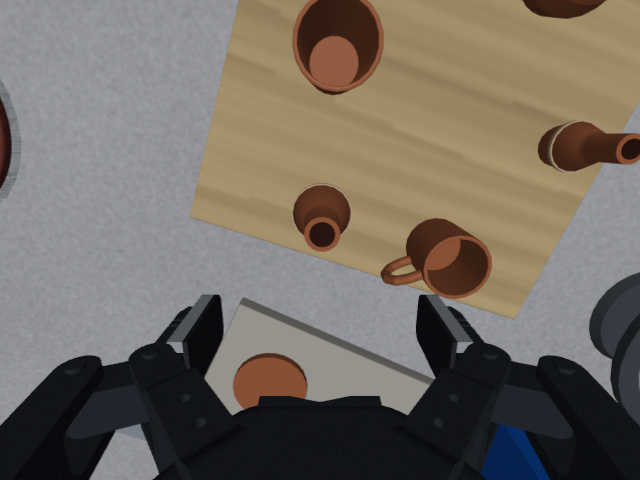

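The mid vase's mouth is at (322,233) against (320,236.6) predicted. I shift by (+1.5,-2.5) mm, descend and grip.

```bash
python3 -m jog '{"linear":[[1.5,-2.5,40],[1.5,-2.5,80],[1.5,-2.5,108],[1.5,-2.5,124],[1.5,-2.5,132],[1.5,-2.5,132],[1.5,-2.5,132],[1.5,-2.5,132],[1.5,-2.5,132],[1.5,-2.5,132],[1.5,-2.5,132],[1.5,-2.5,132]],"twist":[[0,0,0],[0,0,0],[0,0,0],[0,0,0],[0,0,0],[0,0,0],[0,0,0],[0,0,0],[0,0,0],[0,0,0],[0,0,0],[0,0,0]],"fingers":[1,1,1,1,1,1,0,0,0,0,0,0]}' 40; python3 -c "
from h import *
st()"
```

```text
t: 10.2
tool_pos: [0.4365, 0.0803, 0.0929]
tool_rot: [3.08, 0.604, 0.003]
contact_force: [-1.9, -0.8, 4.2]
opening: 0.0271
t 10.2 tcp [0.4365 0.0803 0.0929] F [-1.9 -0.8  4.2] open 0.0271 q [ 0.02 -0.27  2.15 -0.    1.26 -0.37]
```

```bash
python3 -m jog '{"linear":[[0,0,-8],[0,0,-20],[0,0,-45],[0,0,-75],[0,0,-105],[0,0,-120],[0,0,-120]],"twist":[[0,0,0],[0,0,0],[0,0,0],[0,0,0],[0,0,0],[0,0,0],[0,0,0]],"fingers":[0,0,0,0,0,0,0]}' 50; python3 -c "
from h import *
st(); print(go([.462,-.153,.21],.39))"
```

```text
t: 10.9
tool_pos: [0.4376, 0.0807, 0.2158]
tool_rot: [3.079, 0.604, 0.012]
contact_force: [-0.4, -0.6, -3.2]
opening: 0.0265
t 10.9 tcp [0.4376 0.0807 0.2158] F [-0.4 -0.6 -3.2] open 0.0265 q [ 0.02 -0.4   2.04 -0.    1.5  -0.37]
(array([-65.7, 225.5,   6.5]), array([ 0.005, -0.007, -0.003]))
```

```bash
python3 -m jog '{"linear":[[-3,10,0],[-10,34,0],[-20,70,0],[-31,108,0],[-42,145,2],[-53,180,4],[-61,208,5],[-66,225,6],[-66,225,6]],"twist":[[0,0,0],[0,0,0],[0,0,0],[0,0,0],[0,0,0],[0,0,0],[0.005,-0.006,0],[0.005,-0.006,0],[0.005,-0.006,0]],"fingers":[0,0,0,0,0,0,0,0,0]}'; python3 - <<'E'
from h import *
st(); print(go([.462,-.153,.118],.39)); p=pose();im=imaging.get_image("wrist")
cv2.imwrite("pics/w5.png",im[:,:,::-1]); print(proj("wrist",[.462,-.153,.03],p))
E
```

```text
t: 11.8
tool_pos: [0.4602, -0.1548, 0.2078]
tool_rot: [-3.082, -0.599, 0.005]
contact_force: [0.3, 0.5, -3.7]
opening: 0.0266
t 11.8 tcp [ 0.4602 -0.1548  0.2078] F [ 0.3  0.5 -3.7] open 0.0266 q [-0.48 -0.27  1.95 -0.    1.47 -0.86]
(array([ 2.6, -0.7, 89.8]), array([-0.003,  0.003, -0.006]))
(np.float64(322.49778353578427), np.float64(213.6206445921226))
```

View pics/w5.png

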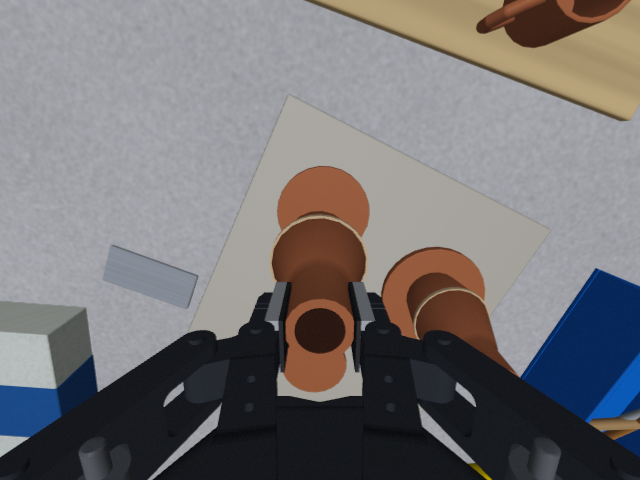

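The disc is centred near column 323 (322.5 predicted), and the held vase is straight. I'll lower it.

```bash
python3 -m jog '{"linear":[[2.5,-0.7,10],[2.5,-0.7,30],[2.5,-0.7,55],[2.5,-0.7,75],[2.5,-0.7,86],[2.5,-0.7,92],[2.5,-0.7,95],[2.5,-0.7,96],[2.5,-0.7,96]],"twist":[[0,0,0],[0,0,0],[0,0,0],[0,0,0],[0,0,0],[0,0,0],[0,0,0],[0,0,0],[0,0,0]],"fingers":[0,0,0,0,0,0,0,0,0]}'; python3 -c "
from h import *
st(); print(go([.462,-.153,.111],.39))"
```

```text
t: 12.75
tool_pos: [0.4625, -0.1518, 0.1129]
tool_rot: [-3.082, -0.601, 0.003]
contact_force: [0.2, -0.2, -2.4]
opening: 0.0266
t 12.75 tcp [ 0.4625 -0.1518  0.1129] F [ 0.2 -0.2 -2.4] open 0.0266 q [-0.47 -0.18  2.04  0.    1.28 -0.86]
(array([-0.9,  0.9,  1.9]), array([-0.002,  0.001, -0.005]))
```

```bash
python3 -m jog '{"linear":[[0,0,1],[0,0,2],[0,0,3],[0,0,3]],"twist":[[0,0,0],[0,0,0],[0,0,0],[0,0,0]],"fingers":[0,0,0,0]}'; python3 -c "
from h import *
st()"
```

```text
t: 13.15
tool_pos: [0.463, -0.1522, 0.1111]
tool_rot: [-3.083, -0.601, 0.001]
contact_force: [-1.8, -0.1, 2.9]
opening: 0.0269
t 13.15 tcp [ 0.463  -0.1522  0.1111] F [-1.8 -0.1  2.9] open 0.0269 q [-0.47 -0.18  2.04  0.    1.28 -0.86]
```

Contact is made at the expected height. I'll release and retreat.

```bash
python3 -m jog '{"linear":[[0,0,0],[0,0,0],[0,0,0],[0,0,0],[0,0,0],[0,0,-15],[0,0,-50],[0,0,-95],[0,0,-130],[0,0,-130]],"twist":[[0,0,0],[0,0,0],[0,0,0],[0,0,0],[0,0,0],[0,0,0],[0,0,0],[0,0,0],[0,0,0],[0,0,0]],"fingers":[0.6,1,1,1,1,1,1,1,1,1]}'; python3 - <<'E'
from h import *
st(); p=pose();im=imaging.get_image("wrist")
cv2.imwrite("pics/w6.png",im[:,:,::-1])
print([np.round(proj("wrist",[.462,-.153,z],p)) for z in (.14,.03)])
print(go([.635,.231,.24],.39),go([.635,.231,.24],.2))
E
```

```text
t: 14.15
tool_pos: [0.4662, -0.1538, 0.2495]
tool_rot: [3.076, 0.6, 0.015]
contact_force: [0.0, -0.0, 0.8]
opening: 0.0857
t 14.15 tcp [ 0.4662 -0.1538  0.2495] F [ 0.  -0.   0.8] open 0.0857 q [-0.47 -0.3   1.9   0.    1.52 -0.86]
[array([314., 229.]), array([315., 202.])]
(array([ 301.9, -292.2,    6. ]), array([ 0.005, -0.005, -0.005])) (array([ 301.9, -292.2,    6. ]), array([ 0.005, -0.005,  0.185]))
```

View pics/w6.png

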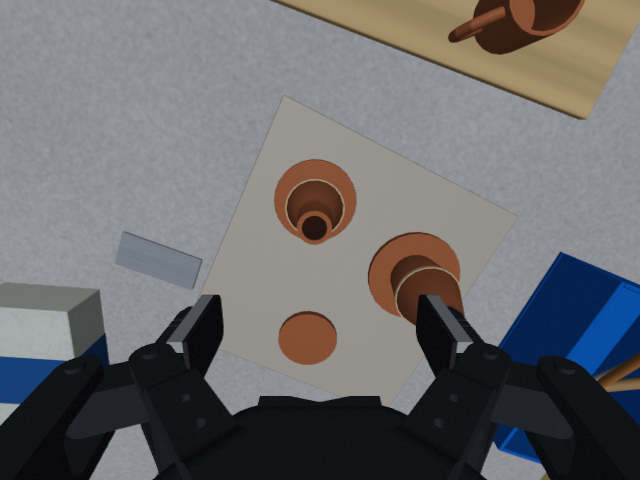

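The mid vase stands centred: its mouth is at (314,227) against (314,229) predicted. On to the small vase.

```bash
python3 -m jog '{"linear":[[25,-24,0],[58,-56,0],[92,-89,0],[126,-122,0],[160,-155,2],[194,-188,4],[228,-221,6],[260,-252,10],[285,-276,15],[302,-292,20],[302,-292,25],[302,-292,25]],"twist":[[0,0,0],[0,0,0],[0,0,0],[0,0,0],[0,0,0],[0,0,0],[0,0,0],[0,0,0],[0,0,0],[0.005,-0.005,0],[0.005,-0.005,0],[0.005,-0.005,0]],"fingers":[1,1,1,1,1,1,1,1,1,1,1,1]}'; python3 - <<'E'
from h import *
st(); p=pose();im=imaging.get_image("wrist")
cv2.imwrite("pics/w7.png",im[:,:,::-1])
print(proj("wrist",[.635,.231,.097],p), go([.635,.231,.0675],.39))
E
```

```text
t: 15.4
tool_pos: [0.6341, 0.2306, 0.2184]
tool_rot: [3.083, 0.602, -0.007]
contact_force: [-0.3, -1.2, -0.5]
opening: 0.0858
t 15.4 tcp [0.6341 0.2306 0.2184] F [-0.3 -1.2 -0.5] open 0.0858 q [ 0.24  0.18  1.5  -0.    1.47 -0.15]
(np.float64(321.48894677458816), np.float64(229.24651736403575)) (array([  1.4,  -0.6, 151.8]), array([-0.   ,  0.003, -0.005]))
```

View pics/w7.png

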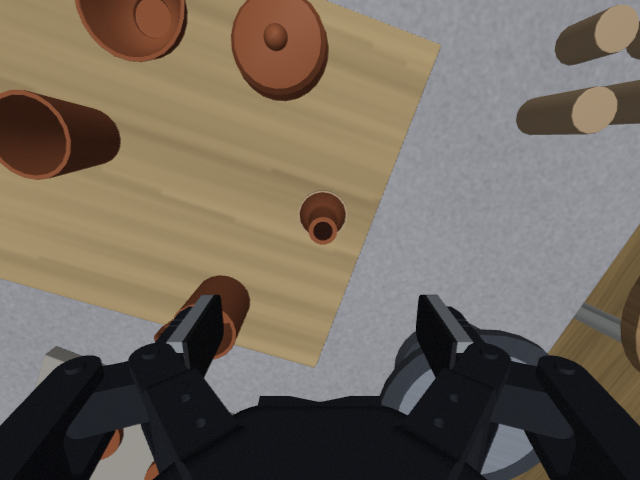

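The small vase's mouth is at (322,231) against (321.5,229) predicted. I'll descend and grip.

```bash
python3 -m jog '{"linear":[[2,0.8,40],[2,0.8,80],[2,0.8,115],[2,0.8,138],[2,0.8,150],[2,0.8,153],[2,0.8,153],[2,0.8,153],[2,0.8,153],[2,0.8,153],[2,0.8,153],[2,0.8,153]],"twist":[[0,0,0],[0,0,0],[0,0,0],[0,0,0],[0,0,0],[0,0.003,0],[0,0.003,0],[0,0.003,0],[0,0.003,0],[0,0.003,0],[0,0.003,0],[0,0.003,0]],"fingers":[1,1,1,1,1,1,0,0,0,0,0,0]}' 40; python3 -c "
from h import *
st()"
```

```text
t: 16.65
tool_pos: [0.6368, 0.2301, 0.0677]
tool_rot: [3.084, 0.601, 0.002]
contact_force: [-0.7, -0.2, 5.4]
opening: 0.0229
t 16.65 tcp [0.6368 0.2301 0.0677] F [-0.7 -0.2  5.4] open 0.0229 q [ 0.24  0.31  1.6  -0.    1.22 -0.15]
```

```bash
python3 -m jog '{"linear":[[0,0,-8],[0,0,-20],[0,0,-45],[0,0,-80],[0,0,-120],[0,0,-155],[0,0,-180],[0,0,-190],[0,0,-190]],"twist":[[0,0,0],[0,0,0],[0,0,0],[0,0,0],[0,0,0],[0,0,0],[0,0,0],[0,0,0],[0,0,0]],"fingers":[0,0,0,0,0,0,0,0,0]}' 50; python3 -c "
from h import *
st(); print(go([.52,-.322,.25],.39))"
```

```text
t: 17.55
tool_pos: [0.6373, 0.2303, 0.26]
tool_rot: [-3.083, -0.601, -0.008]
contact_force: [0.4, 1.0, -1.8]
opening: 0.0225
t 17.55 tcp [0.6373 0.2303 0.26  ] F [ 0.4  1.  -1.8] open 0.0225 q [ 0.24  0.16  1.45 -0.    1.53 -0.15]
(array([-316.1,  467.9,    8.8]), array([ 0.001, -0.005, -0.005]))
```

```bash
python3 -m jog '{"linear":[[-8,12,0],[-24,36,0],[-48,71,0],[-74,110,0],[-101,150,0],[-128,190,0],[-155,230,0],[-182,270,0],[-209,310,0],[-236,350,0],[-262,388,0],[-284,420,0]],"twist":[[0,0,0],[0,0,0],[0,0,0],[0,0,0],[0,0,0],[0,0,0],[0,0,0],[0,0,0],[0,0,0],[0,0,0],[0,0,0],[0,0,0]],"fingers":[0,0,0,0,0,0,0,0,0,0,0,0]}'; python3 -c "
from h import *
st(); print(go([.519,-.322,.225],.39))"
```

```text
t: 18.75
tool_pos: [0.5291, -0.2679, 0.2561]
tool_rot: [-3.081, -0.598, -0.002]
contact_force: [0.5, 0.5, -0.3]
opening: 0.0229
t 18.75 tcp [ 0.5291 -0.2679  0.2561] F [ 0.5  0.5 -0.3] open 0.0229 q [-0.6  -0.04  1.66  0.    1.52 -0.98]
(array([-29.7,  46.5,  30.9]), array([-0.002, -0.002, -0.007]))
```

```bash
python3 -m jog '{"linear":[[-12,18,0],[-24,37,0],[-30,46,5],[-30,46,20],[-30,46,30],[-30,46,30]],"twist":[[0,0,0],[0,0,0],[0,0,-0.005],[0,0,-0.005],[0,0,-0.005],[0,0,-0.005]],"fingers":[0,0,0,0,0,0]}'; python3 - <<'E'
from h import *
st(); print(go([.519,-.322,.0857],.39)); p=pose();im=imaging.get_image("wrist")
cv2.imwrite("pics/w8.png",im[:,:,::-1]); print(proj("wrist",[.519,-.322,.03],p))
E
```

```text
t: 19.35
tool_pos: [0.5174, -0.3195, 0.2219]
tool_rot: [-3.075, -0.606, 0.004]
contact_force: [-0.6, 0.8, -1.2]
opening: 0.0225
t 19.35 tcp [ 0.5174 -0.3195  0.2219] F [-0.6  0.8 -1.2] open 0.0225 q [-0.68  0.02  1.66  0.    1.47 -1.07]
(array([  0.7,   4.1, 136.1]), array([-0.008,  0.001, -0.001]))
(np.float64(320.2599120700214), np.float64(215.34684667973178))
```

View pics/w8.png

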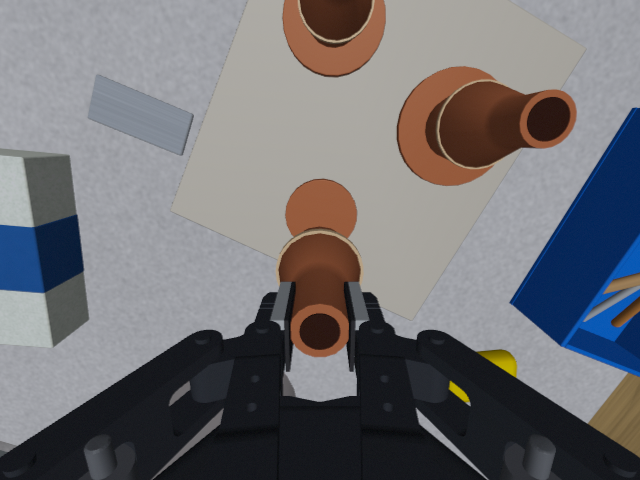

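The small disc is at (321,215), as predicted, and the vase hangs straight. I'll lower it.

```bash
python3 -m jog '{"linear":[[0.7,4,10],[0.7,4,32],[0.7,4,62],[0.7,4,92],[0.7,4,115],[0.7,4,127],[0.7,4,132],[0.7,4,134],[0.7,4,134]],"twist":[[-0.007,0,0],[-0.007,0,0],[-0.007,0,0],[-0.007,0,0],[-0.007,0,0],[-0.007,0,0],[-0.007,0,0],[-0.007,0,0],[-0.007,0,0]],"fingers":[0,0,0,0,0,0,0,0,0]}'; python3 -c "
from h import *
st(); print(go([.519,-.322,.0857],.39))"
```

```text
t: 20.3
tool_pos: [0.5207, -0.3231, 0.0907]
tool_rot: [3.08, 0.608, 0.003]
contact_force: [-0.2, 0.4, -1.1]
opening: 0.0225
t 20.3 tcp [ 0.5207 -0.3231  0.0907] F [-0.2  0.4 -1.1] open 0.0225 q [-0.68  0.15  1.76 -0.    1.23 -1.07]
(array([-1.1, -1.6,  5. ]), array([ 0.003, -0.001, -0.   ]))
```

```bash
python3 -m jog '{"linear":[[-1,-1.5,2],[-1,-1.5,4],[-1,-1.5,5],[-1,-1.5,6],[-1,-1.5,6]],"twist":[[0.003,0,0],[0.003,0,0],[0.003,0,0],[0.003,0,0],[0.003,0,0]],"fingers":[0,0,0,0,0]}'; python3 -c "
from h import *
st()"
```

```text
t: 20.8
tool_pos: [0.5195, -0.3224, 0.0858]
tool_rot: [3.082, 0.608, 0.003]
contact_force: [-1.8, 1.1, 3.8]
opening: 0.0227
t 20.8 tcp [ 0.5195 -0.3224  0.0858] F [-1.8  1.1  3.8] open 0.0227 q [-0.68  0.15  1.76  0.    1.23 -1.07]
```

Contact is made. I'll release and retreat.

```bash
python3 -m jog '{"linear":[[0,0,0],[0,0,0],[0,0,0],[0,0,0],[0,0,0],[0,0,-15],[0,0,-50],[0,0,-95],[0,0,-140],[0,0,-150],[0,0,-150]],"twist":[[0,0,0],[0,0,0],[0,0,0],[0,0,0],[0,0,0],[0,0,0],[0,0,0],[0,0,0],[0,0,0],[0,0,0],[0,0,0]],"fingers":[0.6,1,1,1,1,1,1,1,1,1,1]}'; python3 - <<'E'
from h import *
st(); p=pose();im=imaging.get_image("wrist")
a=im[:,:,::-1]; b=imaging.get_image("top")[:,:,::-1]
cv2.imwrite("pics/w9.png",np.vstack([cv2.resize(a,(400,300)),cv2.resize(b,(400,300))]))
print([np.round(proj("wrist",X,p))*.625 for X in ([.519,-.322,.115],[.519,-.322,.03],[.606,-.194,.165],[.462,-.153,.14])])
E
```

```text
t: 21.9
tool_pos: [0.5205, -0.3234, 0.2403]
tool_rot: [3.076, 0.608, 0.01]
contact_force: [0.2, -0.1, -0.5]
opening: 0.0855
t 21.9 tcp [ 0.5205 -0.3234  0.2403] F [ 0.2 -0.1 -0.5] open 0.0855 q [-0.68  0.01  1.64  0.    1.48 -1.07]
[array([198.75 , 140.625]), array([198.75, 127.5 ]), array([329.375,  70.   ]), array([210.625, -30.625])]
```

View pics/w9.png

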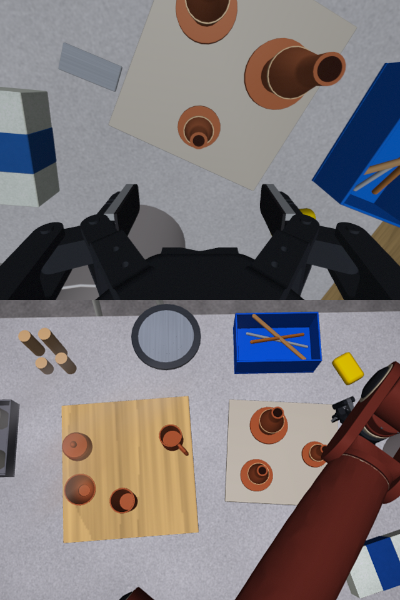

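All three vases stand centred. The small mouth is at (198,140) against (199,141) predicted, and the tall mouth is at (329,69) against (329,70). The other four pots are where they started.

```bash
python3 -c "
from station import ctrl
print(ctrl.finish_job())"
```

```text
the job is handed in; nothing more can be done
None
```

I loaded the three vases in order: tall on the widest disc, mid on the middle disc, small on the smallest. Each was gripped by the neck, lowered until the wrist felt contact, and let go before I took the next. The job was handed in at about 22 s.

**Centring:** the wrist views after each release showed every vase upright. Its mouth was within about 2 pixels (1–2 mm) of where a centred vase should appear.

**Other pots:** the last top view shows the tumbler, mug, bowl and jar standing where they were, though I compared them only by eye. The gripper was open and about 125 mm above the small vase's top, touching nothing.

No check failed. The one disagreement was small: the first estimate of the mid vase was about 3 mm off, and I corrected it from the close view before gripping. `finish_job` reported no verdict.

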